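# Ready the laboratory waste tank and hold its funnel lid open

### The job

The lab's waste tank has to be readied so that a colleague can empty sample tubes into it: push the vent filter cartridge, socket down, fully home onto the upright vent spigot on top of the tank and let go of it, and only then raise the tank's hinged funnel lid to 60 degrees from shut. The lid falls shut by itself, so finish while still holding it steady at 60 degrees; leave the filter on and all the other things on the bench standing where they are.

Things in the scene. Friction and masses are not known exactly. Their poses are not given: they have to be found in the camera images.
- station: fixed waste station: low white 5-litre tank 180 x 290 mm, top 100 mm above the bench, in a dark grey tray 230 x 340 mm, 35 mm high. Origin: centre of its underside on the bench; x to its rear (hinge side), away from the robot within 0.3 rad, y left, z up. On the tank: black funnel (centre y +60 mm), vent spigot (y -95 mm), screw cap 42 mm wide, 15 mm high (x +55, y -25 mm)
- spigot_seat (a point): centre of the flat shoulder (48 mm wide, 108 mm above the bench) on which the filter must sit. The upright vent spigot rises 34 mm from here: 22 mm in diameter, its last 7 mm tapering to 12 mm. Fixed to the station, axes as the station's
- filter: vent filter cartridge, loose, upright on the bench: below, a dark grey socket collar 39 mm wide, 38 mm high, open at the bottom (bore 25 mm wide, 38 mm deep); above it a white cylinder 50 mm wide, from 38 to 102 mm above the bottom, dark vent slots round its top. 0.1 to 0.2 kg. Origin: centre of the open bottom, z up. Fully home, its bottom rests on the shoulder
- lid (a joint): angle of the funnel's hinged lid, rad: 0 shut (level), grows as it opens upward, 1.047 is 60 degrees, stop at 1.45. The hinge is free: from any angle the lid (0.2 to 0.35 kg) falls shut when not held
- lid_hinge (a point): middle of the hinge's level axis, at the rear of the funnel, 163 mm above the bench; fixed to the station, axes as the station's; the hinge axis runs along y
- lid_handle (a point): middle of the lid's handle bar; moves with the lid. Shut, it is level with the hinge, 163 mm in front of it. Lid: black disc 118 mm wide, 11 mm thick. In front of it, in its plane, a steel D-handle: round bar 12 mm thick, 84 mm long, parallel to the hinge, on two side rods 84 mm apart, 36 mm free gap between bar and disc. Shut, nothing is under the bar for 63 mm
- reagent: bystander: amber glass bottle with white cap, 64 mm wide, 150 mm high; origin at its bottom centre
- beaker: bystander: glass beaker, 68 mm wide, 90 mm high; origin at its bottom centre
- flask: bystander: conical glass flask, 78 mm wide at the bottom, 115 mm high; origin at its bottom centre
- tube_rack: bystander: white three-tier test tube rack, 110 x 250 mm, some tubes with blue caps up to 126 mm high; origin at its bottom centre
- wash_bottle: bystander: white wash bottle with a bent spout, 68 mm wide, 200 mm high; origin at its bottom centre
- tip_box: bystander: dark grey box with a clear lid, 88 x 123 mm, 72 mm high; origin at its bottom centre
- dishes: bystander: stack of four clear round dishes, 90 mm wide, 60 mm high; origin at its bottom centre
Things that resemble listed ones, but are neither listed nor needed, are in the scene too. What is shaped like the filter but blue is not meant.

How it is judged:
On the way, in this order (a step that is already met when the one before it is completed fails the run):
1. the filter sits fully home on the vent spigot, let go, while the lid is still shut (z of filter in the frame of spigot_seat between -0.005 and 0.005 m and horizontal distance between filter and spigot_seat below 0.004 m and angle between filter's own z axis and vertical below 0.07 rad and contact force between each of the arm, the fingers and filter below 0.1 N and linear speed of filter below 0.02 m/s and value of joint lid below 0.1 rad), for 0.2 s.
2. the arm holds the lid still at 60 degrees, give or take 8 (value of joint lid between 0.907 and 1.187 rad and velocity of joint lid between -0.06 and 0.06 rad/s and contact force between any of the fingers, the arm and lid above 0.2 N and contact force between each of the arm, the fingers and filter below 0.1 N), for 0.3 s.
At the end, for the whole second after the job is handed in: Lid still (under 0.06 rad/s) at 60 degrees from shut, give or take 8, held by the robot (at least 0.2 N) and nothing else; filter, untouched, fully home on the spigot: within 5 mm of the shoulder, 4 mm of the axis, tilted under 4 degrees (all of step 2 and contact force between lid and reagent below 0.05 N and contact force between lid and beaker below 0.05 N and contact force between lid and flask below 0.05 N and contact force between lid and tube_rack below 0.05 N and contact force between lid and wash_bottle below 0.05 N and contact force between lid and tip_box below 0.05 N and contact force between lid and dishes below 0.05 N and contact force between lid and filter below 0.05 N and z of filter in the frame of spigot_seat between -0.005 and 0.005 m and horizontal distance between filter and spigot_seat below 0.004 m and angle between filter's own z axis and vertical below 0.07 rad); the arm keeps its last pose, push and grip.
It fails at once if the lid is raised (over 10 degrees) while the filter is not fully home on the spigot (value of joint lid above 0.17 rad and not (z of filter in the frame of spigot_seat between -0.005 and 0.005 m and horizontal distance between filter and spigot_seat below 0.004 m and angle between filter's own z axis and vertical below 0.07 rad)).
It fails at once if a bystander is shifted by more than 30 mm or knocked over (distance of any of reagent, beaker, flask, tube_rack, wash_bottle, tip_box, dishes from where it was at the start of the episode above 0.03 m or angle between any of reagent, beaker, flask, tube_rack, wash_bottle, tip_box, dishes's own z axis and vertical above 0.4 rad).
It also fails if it takes over 61 s, if anything falls off the work surface, if the arm or the gripper's body presses on something with over 40 N, if the wrist force passes 120 N, or if a joint passes its speed limit or range.

### The arm

A 6-joint arm with a two-finger parallel gripper is mounted at the origin on the work surface. World frame = base frame: x ahead of the robot, y to its left, z up, the work surface at z = 0. Lengths are in m, angles in rad, forces in N, time in s.
With the tool pointing down it reaches from about 0.275 to 0.75 m from the base axis. Payload 10.2 kg.
Tool frame: the origin (TCP) lies midway between the tips of the shut fingers; the grasp point (between the pads) lies 19 mm behind it (r.tcp_to_grasp is the z of the grasp point in the tool frame, in m); z points along the fingers, y is the direction in which the jaws open and shut (so a half turn about z gives the same grasp; the last joint's range is limited). The gripper opens to 85 mm and grips with 20 to 120 N. Pads are 22 mm wide; open, the fingers measure 114 mm over their backs; the gripper's body (76 mm by 85 mm) begins 54 mm behind the grasp point. The pads swing forward as they close: fully open they stand 13 mm farther back than shut.
Start: joints at [-1.402, 0.313, 1.498, -0, 1.331, -0.223], TCP at [0.2, -0.485, 0.231] pointing down, gripper open.
Joint ranges: [-2.94, 2.94], [-0.97, 2.17], [0.19, 2.56], [-1.23, 4.37], [0.02, 3.11], [-2.88, 2.88]. Speed limits (rad/s): [2.39, 2.39, 3.01, 3.14, 3.14, 3.14].

### API

Orientations are given as a unit quaternion [x, y, z, w].
In Python, from cell import r, imaging, spotter gives the robot as it stands.
- The arm moves only by the tool jog_arm, never from a script. Its argument "moves" is a list of rows, each a list of 5 numbers: the shift along the tool's x, y, z in m, then the turn about the tool's z in rad, then the gripper's target within -1 to 1 (fully open at 1, half-way at 0, shut at -1). In form: [[dx, dy, dz, yaw, hand], ...]. A call has 1 to 10 rows; each row is the pose to reach, as a shift and turn from the pose commanded when the call began, along the tool's axes at that moment; what a row does not reach only later rows make up. A row lasts 1/12 s, in which the tool goes at most 41.7 mm and 7.16 degrees, less where a joint would pass 70% of its speed; a pose out of reach is approached as far as the arm can. A call with a gripper value outside its range is refused whole. The fingers move at their own pace and stop on an object; "force" is the grip in N (left out, the last holds). Time passes only in rows, so rows that repeat a pose let the fingers close. It gives the time, the measured TCP pose, the force and the opening at its end, in the units of the state.
- r.state(): the state, without advancing time (a new reading comes with each control period).
- imaging.capture(name): name is "side" or "top" or "wrist"; returns a dict with "frame" (420x560x3 uint8, red, green, blue), "depth" (420x560 float32, m along the optical axis (not along the pixel's ray), 0 where there is no reading), "vertical_fov" (degrees; the focal length in pixels is half the picture's height over the tangent of half this angle, whatever the lens; pixels are square), "cx", "cy" (the principal point, pixels), "camera_from_world" (4x4, takes a point from world to camera coordinates). Camera axes: x right, y down, z forward; pixel columns grow to the right and rows downward; lengths in m; the calibration is good to about 2 mm. A picture is of the moment at which its call begins.
- r.finish_job(): hands the job in, once; it reports no verdict.
Trained networks look in the newest picture that a camera, given by its name, has taken for a name from the list of things; names that differ only in an ending like _2 or _b are one class to them, and where a whole thing is asked for, a point or a joint stands for the part that bears it (a point fixed in the world has none). Each returns a list of dicts, best first, with "conf" (0 to 1); they miss things now and then, are a little off and sometimes report something else, mostly with a low value. They report only what shows in the picture. A call takes as long as a camera call. They do not tell look-alikes from the thing itself.
- spotter.trace(camera, query): "mask" (420x560 bool, what is visible of it) and "box" ([left, top, right, bottom] in pixels, round what is visible of it).
- spotter.pinpoint(camera, query): "location" ([column, row] in pixels: a listed point, or the origin of a listed thing).
The state is a dict: "clock": time; "qpos": joint angles; "joint_velocities": joint speeds; "effort": joint torques, N m; "ee_pos": TCP position; "tool_rot": TCP orientation; "wrist_force": force on the tool from outside, world axes, zero at the start; "moment": the same for the moment, N m; "gripper_width": opening from 0.0 (shut) to 1.0 (fully open).
Only numpy, scipy, OpenCV 4.12 (cv2) and the standard library are available. Lean on these libraries where they do the work, as an engineer would, in place of code of your own. Each camera call takes 0.05 s, during which the arm holds its last target. There are 200 camera calls.

## Working session

There is one attempt and no reset: what is moved stays moved. The work goes in short steps, Python scripts to look and compute and a tool call to move; the robot and the scene stay as the last step left them, time stands still between calls to the robot, and variables do not carry over. Pictures are saved under pics/ and viewed, about 8 in all and at most 12, crops included, and the job is handed in when it is done.

Besides the shell and the picture viewer there is one more tool, called after "Request:" in YAML: its name, and indented under it one key for each argument. jog_arm: Moves the arm, as the interface text tells. Its arguments: {"type":"object","properties":{"moves":{"type":"array"},"force":{"type":"number"}},"required":["moves"]}

```bash
ls; mkdir -p pics; cat > h.py <<'E'
import numpy as np, cv2
from cell import r, imaging, spotter
def cap(n):
    c=imaging.capture(n); c['f']=210/np.tan(np.radians(c['vertical_fov'])/2); c['T']=np.linalg.inv(c['camera_from_world']); return c
def cloud(c):
    d=c['depth']; v,u=np.mgrid[:420,:560]
    P=np.stack([(u-c['cx'])*d/c['f'],(v-c['cy'])*d/c['f'],d],-1)
    W=P@c['T'][:3,:3].T+c['T'][:3,3]; W[d==0]=np.nan; return W
def ray(c,uv,z):
    d=c['T'][:3,:3]@np.array([(uv[0]-c['cx'])/c['f'],(uv[1]-c['cy'])/c['f'],1]); o=c['T'][:3,3]
    return o+d*(z-o[2])/d[2]
def proj(c,p):
    q=c['camera_from_world']@np.append(p,1); return q[:2]/q[2]*c['f']+[c['cx'],c['cy']]
def save(c,n): cv2.imwrite(f'pics/{n}.png',cv2.cvtColor(c['frame'],cv2.COLOR_RGB2BGR))
E
python3 - <<'E'
from h import *
print(r.state(), r.tcp_to_grasp)
for n in ['top','side']:
    c=cap(n); save(c,n+'0'); W=cloud(c); print(n,c['T'][:3,3].round(3))
    for q in ['filter','station','lid','reagent','beaker','flask','tube_rack','wash_bottle','tip_box','dishes']:
        for t in spotter.trace(n,q)[:3]:
            if t['conf']<.3: continue
            w=W[t['mask']]; 
            print(q,round(t['conf'],2),np.round(t['box']),'med',np.nanmedian(w,0).round(3),'min',np.nanpercentile(w,3,axis=0).round(3),'max',np.nanpercentile(w,97,axis=0).round(3))
    for q in ['spigot_seat','lid_hinge','lid_handle','filter','station']:
        for t in spotter.pinpoint(n,q)[:3]:
            z=dict(spigot_seat=.108,lid_hinge=.163,lid_handle=.163).get(q,0)
            print(q,round(t['conf'],2),np.round(t['location'],1),ray(c,t['location'],z).round(4))
E
```

```text
pics
{'clock': 0.0, 'qpos': array([-1.40241799e+00,  3.13431187e-01,  1.49841762e+00,  4.17250458e-06,
        1.33101972e+00, -2.23394538e-01]), 'joint_velocities': array([ 3.40619337e-04, -6.85509686e-04,  1.39842113e-03, -2.54631961e-05,
       -3.56878030e-05, -1.87544499e-04]), 'effort': array([-1.38676121e-03, -4.12271118e+01, -2.59742206e+01, -2.58500759e-04,
        4.19580916e-03,  1.10193344e-05]), 'ee_pos': array([ 0.20040806, -0.48496815,  0.23075203]), 'tool_rot': array([ 9.80875420e-01,  1.94635567e-01,  1.95717401e-05, -6.37641113e-04]), 'wrist_force': array([ 0.31889987, -0.01389577,  0.19869552]), 'moment': array([-0.00409205,  0.0146222 , -0.02559138]), 'gripper_width': 1.0030193931286497} -0.0187
top [0.294 0.005 1.499]
filter 0.76 [191. 215. 211. 231.] med [0.573 0.25  0.1  ] min [0.554 0.23  0.055] max [0.596 0.274 0.106]
filter 0.57 [163. 216. 184. 241.] med [0.562 0.34  0.1  ] min [0.544 0.322 0.043] max [0.586 0.366 0.107]
station 0.64 [232. 173. 358. 268.] med [ 0.575 -0.014  0.099] min [ 0.473 -0.175  0.001] max [0.707 0.148 0.173]
lid 0.69 [246. 179. 296. 2
[... 2637 characters left out ...]
1  0.117] min [ 0.542 -0.519  0.001] max [ 0.603 -0.458  0.19 ]
tip_box 0.8 [331. 210. 367. 257.] med [ 0.788 -0.129  0.069] min [ 0.749 -0.178 -0.   ] max [ 0.846 -0.052  0.075]
dishes 0.97 [310. 186. 333. 215.] med [0.777 0.058 0.057] min [0.743 0.03  0.004] max [0.82  0.11  0.064]
spigot_seat 0.84 [289.4 244.2] [ 0.5763 -0.1144  0.108 ]
spigot_seat 0.48 [298. 195.] [0.6867 0.0623 0.108 ]
lid_hinge 0.74 [297.8 193.7] [0.6654 0.0228 0.163 ]
lid_handle 0.8 [249.7 197.6] [0.5163 0.0667 0.163 ]
filter 0.76 [250.5 188.5] [0.581  0.2492 0.    ]
filter 0.56 [236.9 171. ] [0.5652 0.3571 0.    ]
filter 0.21 [343.6 364.8] [ 0.5818 -0.4808  0.    ]
station 0.83 [280.8 237.4] [ 0.5954 -0.0058  0.    ]
```

View top.

```bash
python3 - <<'E'
import cv2
a=cv2.imread('pics/top0.png')[120:310,50:500]; a=cv2.resize(a,None,fx=1.77,fy=1.77,interpolation=cv2.INTER_CUBIC)
cv2.imwrite('pics/top0c.png',a)
E
```

```text
(no output)
```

View pics/top0c.png

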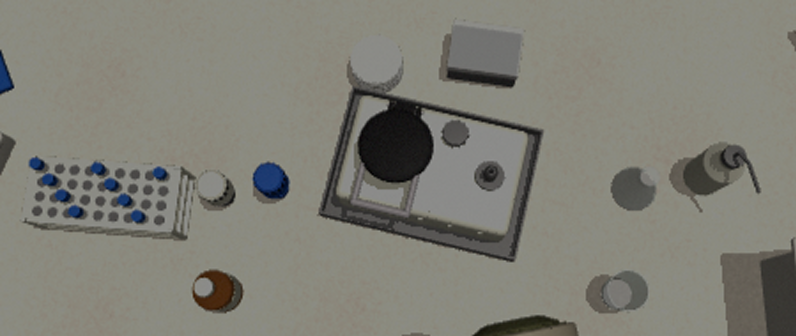

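The crop shows the white filter at about (213,187), which is world (0.562, 0.342). The blue look-alike is at (270,180). The spigot is at (488,176) and the lid at (397,145). I'll move above the white filter now.

Request:
jog_arm:
  moves:
    - [0.0,0.0,-0.05,0,1]
    - [0.65,-0.626,-0.08,-1.178,1]
    - [0.65,-0.626,-0.08,-1.178,1]
    - [0.65,-0.626,-0.08,-1.178,1]
    - [0.65,-0.626,-0.08,-1.178,1]
    - [0.65,-0.626,-0.08,-1.178,1]
    - [0.65,-0.626,-0.08,-1.178,1]
    - [0.65,-0.626,-0.08,-1.178,1]
    - [0.65,-0.626,-0.08,-1.178,1]
    - [0.65,-0.626,-0.08,-1.178,1]

```text
clock: 2.43
ee_pos: [0.3509, -0.14, 0.2893]
tool_rot: [0.724, 0.69, 0.0, 0.0]
wrist_force: [0.8, -0.0, 0.0]
gripper_width: 0.997
```

```bash
cat >> h.py <<'E'
from scipy.spatial.transform import Rotation as R
def go(p,yaw=None):
    "shift/turn in tool axes from the measured pose to TCP world p with tool x at world angle yaw"
    s=r.state(); M=R.from_quat(s['tool_rot']).as_matrix(); y0=np.arctan2(M[1,0],M[0,0])
    d=M.T@(np.array(p)-s['ee_pos']); w=0 if yaw is None else -((yaw-y0+np.pi)%(2*np.pi)-np.pi)
    print('t',round(s['clock'],2),'ee',s['ee_pos'].round(4),'yaw',round(y0,4),'w',round(s['gripper_width'],3),'F',s['wrist_force'].round(1),'GO',d.round(4),round(w,4))
E
python3 - <<'E'
from h import *
go([.562,.342,.31],np.pi/2)
c=cap('wrist'); s=r.state(); M=R.from_quat(s['tool_rot']).as_matrix()
print('cam in tool',(M.T@(c['T'][:3,3]-s['ee_pos'])).round(3),'axes',(M.T@c['T'][:3,:3]).round(2).tolist(),c['f'])
c=cap('top'); W=cloud(c).reshape(-1,3)
sel=(W[:,0]>.44)&(W[:,0]<.75)&(abs(W[:,1])<.22)
for lo,hi in((.03,.04),(.095,.104)):
    p=W[sel&(W[:,2]>lo)&(W[:,2]<hi)][:,:2]
    print(len(p),cv2.minAreaRect((p*1000).astype(np.float32)))
E
```

```text
t 2.43 ee [ 0.3509 -0.14    0.2893] yaw 1.5225 w 0.997 F [ 0.8 -0.   0. ] GO [ 0.4916  0.1876 -0.0209] -0.0483
cam in tool [ 0.064 -0.    -0.141] axes [[-0.02, -0.96, -0.28], [1.0, -0.01, -0.01], [0.0, -0.28, 0.96]] 298.7878199026275
549 ((602.5913696289062, -15.82568359375), (340.0380859375, 244.7430877685547), 74.9940414428711)
3174 ((595.4264526367188, -14.387405395507812), (285.50732421875, 175.98301696777344), 74.87771606445312)
```

Request:
jog_arm:
  moves:
    - [0.49,0.188,-0.02,-0.048,1]
    - [0.49,0.188,-0.02,-0.048,1]
    - [0.49,0.188,-0.02,-0.048,1]
    - [0.49,0.188,-0.02,-0.048,1]
    - [0.49,0.188,-0.02,-0.048,1]
    - [0.49,0.188,-0.02,-0.048,1]
    - [0.49,0.188,-0.02,-0.048,1]
    - [0.49,0.188,-0.02,-0.048,1]
    - [0.49,0.188,-0.02,-0.048,1]
    - [0.49,0.188,-0.02,-0.048,1]

```text
clock: 3.37
ee_pos: [0.5213, 0.2396, 0.3046]
tool_rot: [0.71, 0.705, -0.0, 0.0]
wrist_force: [1.4, -1.3, 1.0]
gripper_width: 1.003
```

```bash
python3 - <<'E'
from h import *
c=cap('wrist'); save(c,'w1'); W=cloud(c)
for t in spotter.trace('wrist','filter')[:3]:
    w=W[t['mask']]; w=w[w[:,2]>.094]
    (x,y),rad=cv2.minEnclosingCircle((w[:,:2]*1000).astype(np.float32))
    print(round(t['conf'],2),t['box'],'top mean',w.mean(0).round(4),'encl',x,y,rad, 'rgb',c['frame'][t['mask']].mean(0))
for t in spotter.trace('wrist','tube_rack')[:2]:
    print('rack',t['conf'],np.nanpercentile(W[t['mask']],[1,99],axis=0).round(3).tolist())
go([.562,.342,.31],np.pi/2)
E
```

```text
0.79 [303.9, 149.4, 349.7, 197.6] top mean [0.5761 0.2538 0.1006] encl 576.5443725585938 253.18336486816406 25.56395149230957 rgb [ 55.65897756  80.84912718 137.6159601 ]
0.77 [294.3, 66.0, 344.3, 118.6] top mean [0.5657 0.345  0.1007] encl 566.5880737304688 345.01873779296875 26.0256290435791 rgb [140.85132275 142.88148148 138.75079365]
rack 0.89 [[0.493, 0.397, 0.004], [0.601, 0.435, 0.126]]
t 3.52 ee [0.5211 0.2394 0.3034] yaw 1.5666 w 1.0 F [-0.5 -0.5 -0. ] GO [ 0.1028  0.0404 -0.0068] -0.0042
```

View pics/w1.png

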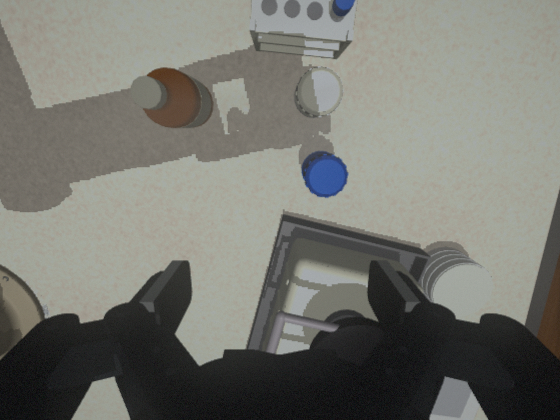

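The wrist picture shows the white filter at about (320,92), the blue one at (325,175) and the rack edge at row 55. I'll go above the white one and start down.

Request:
jog_arm:
  moves:
    - [0.106,0.045,0,-0.004,1]
    - [0.106,0.045,0,-0.004,1]
    - [0.106,0.045,0,-0.004,1]
    - [0.106,0.045,0.1,-0.004,1]
    - [0.106,0.045,0.1,-0.004,1]
    - [0.106,0.045,0.1,-0.004,1]
    - [0.106,0.045,0.1,-0.004,1]
    - [0.106,0.045,0.1,-0.004,1]

```text
clock: 4.18
ee_pos: [0.5667, 0.3425, 0.2055]
tool_rot: [0.708, 0.706, -0.0, 0.0]
wrist_force: [0.6, 0.1, 0.5]
gripper_width: 0.999
```

```bash
python3 - <<'E'
from h import *
c=cap('wrist'); W=cloud(c); save(c,'w2')
for t in spotter.trace('wrist','filter')[:3]:
    w=W[t['mask']]; w=w[w[:,2]>.094]
    if len(w)<20: continue
    (x,y),rad=cv2.minEnclosingCircle((w[:,:2]*1000).astype(np.float32))
    print(round(t['conf'],2),t['box'],'top mean',w.mean(0).round(4),'encl',x,y,rad, 'rgb',c['frame'][t['mask']].mean(0))
go([.566,.345,.055],np.pi/2)
E
```

```text
0.6 [249.8, 167.5, 308.6, 231.0] top mean [0.5662 0.3474 0.1006] encl 566.0570068359375 345.56402587890625 26.321025848388672 rgb [126.47238031 127.75460328 120.51925008]
0.55 [265.8, 242.3, 319.2, 321.2] top mean [0.5767 0.2564 0.1004] encl 576.6636352539062 253.14097595214844 26.027753829956055 rgb [ 47.46772191  66.26443203 110.44444444]
t 4.28 ee [0.5673 0.3433 0.2076] yaw 1.5676 w 0.996 F [-0.2  0.3  0.5] GO [ 0.0015 -0.0019  0.1526] -0.0032
```

Request:
jog_arm:
  moves:
    - [0.002,-0.002,0.04,0,1]
    - [0.002,-0.002,0.08,0,1]
    - [0.002,-0.002,0.12,0,1]
    - [0.002,-0.002,0.152,0,1]
    - [0.002,-0.002,0.152,0,1]
    - [0.002,-0.002,0.152,0,1]
    - [0.002,-0.002,0.152,0,-1]
    - [0.002,-0.002,0.152,0,-1]
    - [0.002,-0.002,0.152,0,-1]
    - [0.002,-0.002,0.152,0,-1]
  force: 50

```text
clock: 5.12
ee_pos: [0.5654, 0.3463, 0.0557]
tool_rot: [0.708, 0.706, 0.002, 0.001]
wrist_force: [-0.1, -0.4, 7.3]
gripper_width: 0.575
```

Request:
jog_arm:
  moves:
    - [0,0,0,0,-1]
    - [0,0,0,0,-1]
    - [0,0,0,0,-1]
    - [0,0,-0.03,0,-1]
    - [0,0,-0.07,0,-1]
    - [0,0,-0.11,0,-1]
    - [0,0,-0.15,0,-1]
    - [0,0,-0.19,0,-1]
    - [0,0,-0.23,0,-1]
    - [0,0,-0.23,0,-1]

```text
clock: 5.95
ee_pos: [0.5655, 0.3465, 0.2933]
tool_rot: [0.708, 0.706, 0.007, 0.003]
wrist_force: [0.3, 0.6, -0.1]
gripper_width: 0.57
```

```bash
python3 - <<'E'
from h import *
c=cap('wrist'); save(c,'w3'); W=cloud(c)
s=r.state(); M=R.from_quat(s['tool_rot']).as_matrix()
for t in spotter.trace('wrist','filter')[:2]: print(t['conf'],t['box'],np.nanmedian(W[t['mask']],0))
for n in ['side']:
    c=cap(n); save(c,'s3')
go([.48,-.06,.32],np.pi/2-.26)
E
```

```text
0.61 [215.1, 203.7, 344.9, 353.8] [0.5653835  0.35785084 0.33831819]
t 6.1 ee [0.5639 0.3458 0.2826] yaw 1.5688 w 0.572 F [-0.2  0.4 -2.5] GO [-0.4059 -0.0831 -0.0373] 0.258
```

View pics/w3.png

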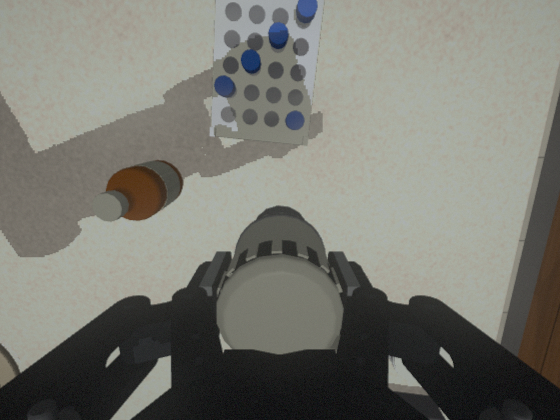

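Filter held: its top is at about (280,300) in the wrist view and the opening reads 0.57. Next I'll move so the wrist camera can see the spigot.

```bash
python3 - <<'E'
from h import *
go([.544,-.208,.31],1.309)
E
```

```text
t 6.1 ee [0.5639 0.3458 0.2826] yaw 1.5688 w 0.572 F [-0.2  0.4 -2.5] GO [-0.5538 -0.0188 -0.0273] 0.2598
```

Request:
jog_arm:
  moves:
    - [0,0,-0.028,0,-1]
    - [-0.554,-0.019,-0.028,0.26,-1]
    - [-0.554,-0.019,-0.028,0.26,-1]
    - [-0.554,-0.019,-0.028,0.26,-1]
    - [-0.554,-0.019,-0.028,0.26,-1]
    - [-0.554,-0.019,-0.028,0.26,-1]
    - [-0.554,-0.019,-0.028,0.26,-1]
    - [-0.554,-0.019,-0.028,0.26,-1]
    - [-0.554,-0.019,-0.028,0.26,-1]
    - [-0.554,-0.019,-0.028,0.26,-1]

```text
clock: 6.93
ee_pos: [0.5495, -0.0307, 0.3092]
tool_rot: [0.793, 0.609, -0.001, -0.001]
wrist_force: [1.0, 0.5, -1.1]
gripper_width: 0.578
```

```bash
python3 - <<'E'
from h import *
go([.544,-.208,.31],1.309)
E
```

```text
t 6.93 ee [ 0.5495 -0.0307  0.3092] yaw 1.3089 w 0.578 F [ 1.   0.5 -1.1] GO [-0.1727  0.0406 -0.001 ] -0.0001
```

Request:
jog_arm:
  moves:
    - [-0.172,0.04,0,0,-1]
    - [-0.172,0.04,0,0,-1]
    - [-0.172,0.04,0,0,-1]
    - [-0.172,0.04,0,0,-1]
    - [-0.172,0.04,0,0,-1]
    - [-0.172,0.04,0,0,-1]
    - [-0.172,0.04,0,0,-1]
    - [-0.172,0.04,0,0,-1]

```text
clock: 7.6
ee_pos: [0.5447, -0.2041, 0.3101]
tool_rot: [0.793, 0.609, -0.0, -0.001]
wrist_force: [0.3, 0.7, -1.5]
gripper_width: 0.575
```

```bash
python3 - <<'E'
from h import *
c=cap('wrist'); save(c,'w4'); W=cloud(c)
s=r.state(); M=R.from_quat(s['tool_rot']).as_matrix(); p0=s['ee_pos']
for t in spotter.pinpoint('wrist','spigot_seat')[:2]: print('seat',t['conf'],t['location'],ray(c,t['location'],.108))
V=W.reshape(-1,3); near=np.hypot(V[:,0]-.57,V[:,1]+.111)<.035
for lo,hi in((.100,.105),(.105,.111),(.111,.134),(.134,.139),(.139,.147)):
    w=V[near&(V[:,2]>lo)&(V[:,2]<hi)]
    if len(w)>5:
        (x,y),q=cv2.minEnclosingCircle((w[:,:2]*1000).astype(np.float32)); print(lo,len(w),w.mean(0).round(4),'encl',round(x,1),round(y,1),round(q,1))
# held filter in tool frame
L=(V-p0)@M
f=L[(abs(L[:,0])<.05)&(abs(L[:,1])<.03)&(L[:,2]>-.06)&(L[:,2]<.06)]
for lo in np.arange(-.06,.06,.01):
    w=f[(f[:,2]>lo)&(f[:,2]<lo+.01)]
    if len(w)>5: print('z',round(lo,3),len(w),w.min(0).round(4),w.max(0).round(4))
go([.57,-.111,.31],1.309)
E
```

```text
seat 0.62 [276.0, 96.1] [ 0.56744998 -0.10550791  0.108     ]
seat 0.43 [206.7, 270.0] [ 0.42839427 -0.28229443  0.108     ]
0.1 376 [ 0.5716 -0.1119  0.1004] encl 570.1 -110.9 34.9
0.105 1188 [ 0.5696 -0.1079  0.1074] encl 569.8 -107.7 23.9
0.111 27 [ 0.5695 -0.1148  0.1234] encl 569.7 -107.7 10.8
0.134 192 [ 0.5691 -0.1083  0.1367] encl 569.5 -107.4 10.8
0.139 197 [ 0.5698 -0.1076  0.1412] encl 570.3 -107.7 8.0
z -0.06 623 [ 0.0108 -0.03   -0.06  ] [ 0.0127  0.03   -0.05  ]
z -0.05 10419 [-0.0153 -0.03   -0.05  ] [ 0.0241  0.03   -0.04  ]
z -0.04 2204 [-0.0124 -0.03   -0.04  ] [ 0.0256  0.03   -0.03  ]
z -0.03 942 [ 0.0082 -0.03   -0.03  ] [ 0.0257  0.0299 -0.02  ]
z -0.02 912 [ 0.005 -0.03  -0.02 ] [ 0.0242  0.0298 -0.01  ]
z -0.01 677 [ 0.0044 -0.0298 -0.01  ] [ 0.0244  0.03   -0.0001]
z 0.0 436 [ 0.005  -0.0236  0.0001] [0.0241 0.0227 0.01  ]
z 0.01 342 [ 0.0028 -0.0243  0.01  ] [0.0247 0.0257 0.019 ]
z 0.03 26 [ 0.0166 -0.005   0.0367] [0.0184 0.0083 0.04  ]
z 0.04 162 [ 0.0109 -0.0146  0.04  ] [0.0186 0.0155 0.05  ]
z 0.05 85 [ 0.0089 -0.0156  0.0501] [0.0184 0.0171 0.0558]
t 7.7 ee [ 0.5448 -0.2039  0.3106] yaw 1.3106 w 0.577 F [ 0.2  0.5 -2.2] GO [0.0963 0.0004 0.0007] 0.0016
```

View pics/w4.png

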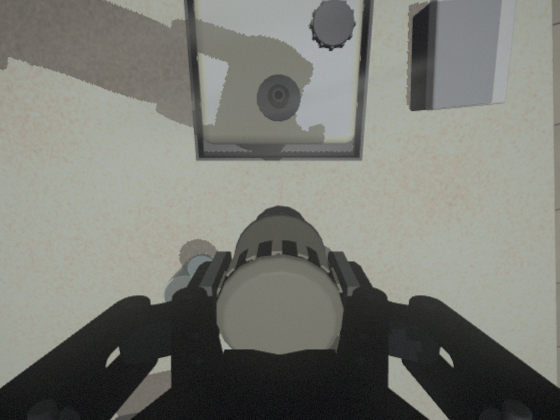

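The spigot is at about (279,97) with the station axis-aligned to the tool, and the held filter stands straight. I'll fit the axis of the held filter in the same picture.

```bash
python3 - <<'E'
from h import *
from scipy.optimize import least_squares
c=cap('wrist'); W=cloud(c); s=r.state(); M=R.from_quat(s['tool_rot']).as_matrix(); p0=s['ee_pos']
V=W.reshape(-1,3); L=(V-p0)@M
def fit(P,rad,x0):
    return least_squares(lambda a:np.hypot(P[:,0]-a[0],P[:,1]-a[1])-rad,x0,loss='soft_l1',f_scale=.0005).x
for lo,hi,rad in((-.03,-.02,.025),(0,.015,.025),(.038,.055,.0195),(-.02,-.005,.025)):
    w=L[(L[:,2]>lo)&(L[:,2]<hi)&(abs(L[:,1])<.018)&(L[:,0]>0.005)&(L[:,0]<.03)]
    print(lo,len(w),fit(w,rad,[0,0]).round(4))
top=L[(np.hypot(L[:,0],L[:,1])<.03)&(L[:,2]>-.0485)&(L[:,2]<-.04)]; print('top z',np.median(top[:,2]))
sh=V[(np.hypot(V[:,0]-.57,V[:,1]+.1077)<.03)&(V[:,2]>.105)&(V[:,2]<.111)]
(x,y),q=cv2.minEnclosingCircle((sh[:,:2]*1000).astype(np.float32)); print('seat',x,y,q,'tool',(M.T@(np.array([x/1000,y/1000,.108])-p0)).round(4), 'z',np.median(sh[:,2]))
go([.57,-.1077,.31],1.309)
E
```

```text
-0.03 536 [-0.0005  0.0003]
0 611 [-0.0009  0.0006]
0.038 259 [-0.0011  0.0008]
-0.02 794 [-0.001   0.0005]
top z -0.04545365191385768
seat 569.6257934570312 -107.59135437011719 23.844255447387695 tool [ 0.0996 -0.0008  0.2028] z 0.10744007763660257
t 7.75 ee [ 0.5448 -0.2041  0.3108] yaw 1.3106 w 0.573 F [ 0.9  0.6 -0.9] GO [ 0.0996 -0.0005  0.0008] 0.0016
```

Request:
jog_arm:
  moves:
    - [0.04,-0.001,0,0,-1]
    - [0.08,-0.0014,0,0,-1]
    - [0.1006,-0.0014,0.0,0,-1]
    - [0.1006,-0.0014,0.03,0,-1]
    - [0.1006,-0.0014,0.07,0,-1]
    - [0.1006,-0.0014,0.1,0,-1]
    - [0.1006,-0.0014,0.1,0,-1]
    - [0.1006,-0.0014,0.1,0,-1]
    - [0.1006,-0.0014,0.1,0,-1]
    - [0.1006,-0.0014,0.1,0,-1]

```text
clock: 8.58
ee_pos: [0.5703, -0.1081, 0.2134]
tool_rot: [0.793, 0.609, 0.001, 0.002]
wrist_force: [0.2, 0.0, -1.0]
gripper_width: 0.576
```

```bash
python3 - <<'E'
from h import *
go([.5699+.0003,-.1076+.001,.164])
c=cap('side'); 
a=c['frame'][150:300,200:380]; cv2.imwrite('pics/s5.png',cv2.cvtColor(cv2.resize(a,None,fx=4,fy=4,interpolation=cv2.INTER_CUBIC),cv2.COLOR_RGB2BGR))
E
```

```text
t 8.58 ee [ 0.5703 -0.1081  0.2134] yaw 1.309 w 0.576 F [ 0.2  0.  -1. ] GO [ 0.0014 -0.0007  0.0494] 0
```

View pics/s5.png

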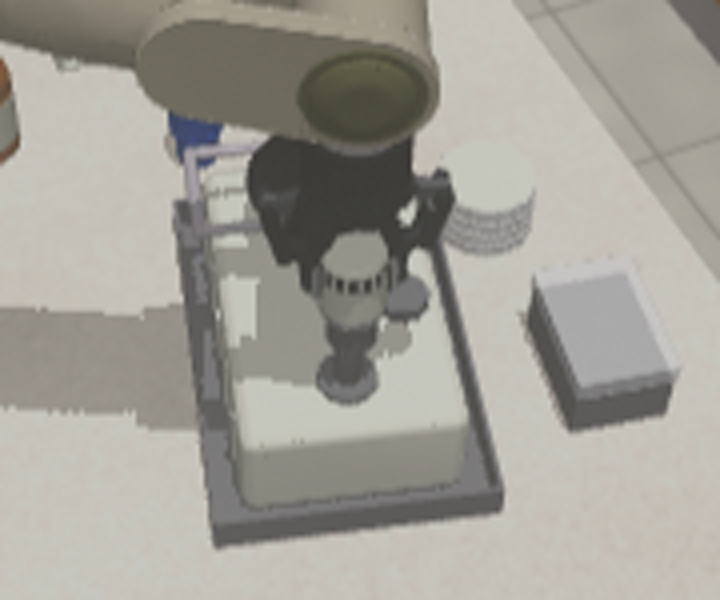

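The filter hangs over the spigot in line with it (collar at about (350,335), shoulder at (347,380)). I'll check the settled offset, then descend.

Request:
jog_arm:
  moves:
    - [0,0,0,0,-1]
    - [0,0,0,0,-1]
    - [0,0,0,0,-1]

```text
clock: 8.88
ee_pos: [0.5695, -0.1079, 0.2113]
tool_rot: [0.793, 0.609, 0.0, 0.0]
wrist_force: [0.6, 0.3, -1.6]
gripper_width: 0.574
```

```bash
python3 - <<'E'
from h import *
for i in range(3):
    go([.5693,-.1064,.164]); c=cap('wrist')
E
```

```text
t 8.88 ee [ 0.5695 -0.1079  0.2113] yaw 1.3087 w 0.574 F [ 0.6  0.3 -1.6] GO [ 0.0014 -0.0006  0.0473] 0
t 8.93 ee [ 0.5694 -0.1079  0.2111] yaw 1.3087 w 0.574 F [-0.7  0.2 -0.9] GO [ 0.0014 -0.0005  0.0471] 0
t 8.98 ee [ 0.5694 -0.1079  0.2109] yaw 1.3087 w 0.579 F [-0.2 -0.3 -1.7] GO [ 0.0014 -0.0005  0.0469] 0
```

Request:
jog_arm:
  moves:
    - [0.0013,-0.0005,0,0,-1]
    - [0.0013,-0.0005,0.005,0,-1]
    - [0.0013,-0.0005,0.01,0,-1]
    - [0.0013,-0.0005,0.014,0,-1]
    - [0.0013,-0.0005,0.018,0,-1]
    - [0.0013,-0.0005,0.022,0,-1]
    - [0.0013,-0.0005,0.026,0,-1]
    - [0.0013,-0.0005,0.026,0,-1]
    - [0.0013,-0.0005,0.026,0,-1]

```text
clock: 9.78
ee_pos: [0.5692, -0.1064, 0.1846]
tool_rot: [0.793, 0.609, -0.0, -0.0]
wrist_force: [-0.4, -0.8, -2.0]
gripper_width: 0.576
```

```bash
python3 - <<'E'
from h import *
go([.5693,-.1064,.164]); print(r.state()['moment'])
E
```

```text
t 9.78 ee [ 0.5692 -0.1064  0.1846] yaw 1.3088 w 0.576 F [-0.4 -0.8 -2. ] GO [0.0001 0.0001 0.0206] 0
[-0.00548677  0.03269829 -0.00202715]
```

It went on freely, and is 14 mm down with no force. Now the rest of the way, with a slight push.

Request:
jog_arm:
  moves:
    - [0,0,0.005,0,-1]
    - [0,0,0.01,0,-1]
    - [0,0,0.015,0,-1]
    - [0,0,0.019,0,-1]
    - [0,0,0.021,0,-1]
    - [0,0,0.021,0,-1]
    - [0,0,0.021,0,-1]

```text
clock: 10.37
ee_pos: [0.5692, -0.1065, 0.1637]
tool_rot: [0.793, 0.609, 0.0, 0.0]
wrist_force: [-0.4, 0.3, -0.9]
gripper_width: 0.573
```

```bash
python3 - <<'E'
from h import *
go([.5693,-.1064,.164]); print(r.state()['moment'])
E
```

```text
t 10.37 ee [ 0.5692 -0.1065  0.1637] yaw 1.3088 w 0.573 F [-0.4  0.3 -0.9] GO [ 0.0001  0.     -0.0003] 0
[ 0.02148924  0.07489382 -0.01921745]
```

Request:
jog_arm:
  moves:
    - [0,0,0.001,0,-1]
    - [0,0,0.002,0,-1]
    - [0,0,0.003,0,-1]
    - [0,0,0.003,0,-1]
    - [0,0,0.003,0,-1]

```text
clock: 10.78
ee_pos: [0.5694, -0.1066, 0.1635]
tool_rot: [0.793, 0.609, 0.0, 0.001]
wrist_force: [-6.5, 1.9, 18.8]
gripper_width: 0.577
```

Z stopped with 19 N at the expected home height. Now I'll release and lift away.

Request:
jog_arm:
  moves:
    - [0,0,-0.002,0,1]
    - [0,0,-0.002,0,1]
    - [0,0,-0.002,0,1]
    - [0,0,-0.002,0,1]
    - [0,0,-0.002,0,1]
    - [0,0,-0.002,0,1]

```text
clock: 11.28
ee_pos: [0.5692, -0.1065, 0.1625]
tool_rot: [0.793, 0.609, -0.0, -0.0]
wrist_force: [-0.5, 0.3, 0.0]
gripper_width: 1.0
```

Request:
jog_arm:
  moves:
    - [0,0,-0.04,0,1]
    - [0,0,-0.08,0,1]
    - [0,0,-0.12,0,1]
    - [0,0,-0.16,0,1]
    - [-0.04,0,-0.16,0,1]
    - [-0.07,0,-0.16,0,1]
    - [-0.07,0,-0.16,0,1]
    - [-0.07,0,-0.16,0,1]
    - [-0.07,0,-0.16,0,1]

```text
clock: 12.03
ee_pos: [0.5512, -0.1737, 0.3225]
tool_rot: [0.793, 0.609, 0.0, -0.0]
wrist_force: [-0.2, 0.3, -0.6]
gripper_width: 0.999
```

```bash
python3 - <<'E'
from h import *
from scipy.optimize import least_squares
c=cap('wrist'); save(c,'w6'); V=cloud(c).reshape(-1,3)
near=np.hypot(V[:,0]-.57,V[:,1]+.1077)<.04
w=V[near&(V[:,2]>.195)]
(x,y),q=cv2.minEnclosingCircle((w[:,:2]*1000).astype(np.float32)); print('top',len(w),w.mean(0).round(4),np.median(w[:,2]),'encl',x,y,q)
A=np.c_[w[:,:2],np.ones(len(w))]; print('slope',np.linalg.lstsq(A,w[:,2],rcond=None)[0].round(3))
for q in ['lid_handle','lid_hinge']:
    for t in spotter.pinpoint('wrist',q)[:1]: print(q,t['conf'],t['location'],ray(c,t['location'],.163).round(4))
# shoulder visible
s=V[near&(V[:,2]>.1)&(V[:,2]<.111)]; print(len(s))
go([.53,.065,.30],1.309)
E
```

```text
top 2987 [ 0.5703 -0.1071  0.2085] 0.20905658449915487 encl 570.2623291015625 -107.7209243774414 26.199012756347656
slope [ 0.001 -0.001  0.208]
186
t 12.18 ee [ 0.5514 -0.1731  0.3227] yaw 1.3102 w 1.001 F [-0.   0.9  0.3] GO [ 0.2245 -0.082   0.0227] 0.0012
```

View pics/w6.png

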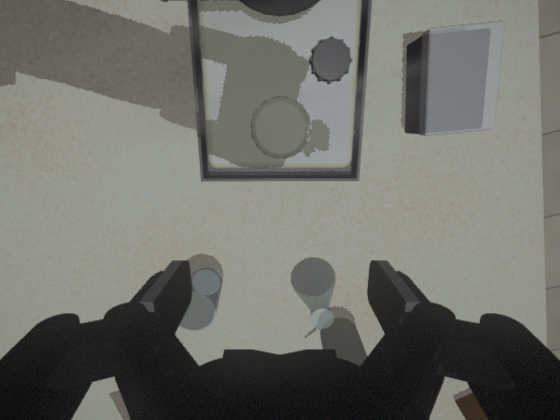

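The filter is home: top at 0.209 m (0.210 expected), on axis within 1 mm, level; it appears at (280,127). On to the lid handle.

Request:
jog_arm:
  moves:
    - [0.04,-0.02,0.0,0,0]
    - [0.08,-0.04,0,0,0]
    - [0.12,-0.09,0.01,0,0]
    - [0.12,-0.09,0.01,0,0]
    - [0.12,-0.09,0.01,0,0]
    - [0.12,-0.09,0.01,0,0]
    - [0.12,-0.09,0.01,0,0]

```text
clock: 12.77
ee_pos: [0.4956, -0.0348, 0.313]
tool_rot: [0.793, 0.609, 0.0, 0.0]
wrist_force: [-0.5, -0.6, -0.7]
gripper_width: 0.498
```

```bash
python3 - <<'E'
from h import *
c=cap('wrist'); save(c,'w7'); V=cloud(c).reshape(-1,3)
o=np.array([.516,.07]); 
for q in ['lid_handle','lid_hinge']:
    for t in spotter.pinpoint('wrist',q)[:1]: print(q,round(t['conf'],2),t['location'],ray(c,t['location'],.163).round(4))
for t in spotter.trace('wrist','lid')[:1]:
    w=V[t['mask'].ravel()]; w=w[(w[:,2]>.155)&(w[:,2]<.18)]
    yx=np.array([np.cos(-.262),np.sin(-.262)]); yy=np.array([-yx[1],yx[0]])
    S=np.c_[w[:,:2]@yx,w[:,:2]@yy,w[:,2]]
    print(t['conf'],'station-aligned min/max',S.min(0).round(4),S.max(0).round(4))
    h,e=np.histogram(S[:,0],np.arange(S[:,0].min(),S[:,0].max(),.004)); print(e[:-1].round(3).tolist(),h.tolist())
    b=S[S[:,0]<S[:,0].min()+.012]; print('bar',b.min(0).round(4),b.max(0).round(4),np.median(b,0).round(4),'slope',np.polyfit(b[:,1],b[:,0],1))
    d=S[S[:,0]>S[:,0].min()+.06]; print('disc left/right',d[:,1].min(),d[:,1].max())
go([.5,.05,.30],1.309)
E
```

```text
lid_handle 0.87 [266.4, 87.3] [0.5116 0.0683 0.163 ]
lid_hinge 0.68 [445.0, 88.0] [0.6683 0.0256 0.163 ]
0.62 station-aligned min/max [0.4707 0.1399 0.1585] [0.6463 0.2572 0.1734]
[0.471, 0.475, 0.479, 0.483, 0.487, 0.491, 0.495, 0.499, 0.503, 0.507, 0.511, 0.515, 0.519, 0.523, 0.527, 0.531, 0.535, 0.539, 0.543, 0.547, 0.551, 0.555, 0.559, 0.563, 0.567, 0.571, 0.575, 0.579, 0.583, 0.587, 0.591, 0.595, 0.599, 0.603, 0.607, 0.611, 0.615, 0.619, 0.623, 0.627, 0.631, 0.635, 0.639] [435, 510, 526, 110, 125, 100, 113, 113, 115, 111, 111, 109, 295, 410, 484, 509, 517, 511, 530, 571, 573, 596, 620, 634, 634, 632, 642, 631, 629, 635, 604, 603, 572, 553, 538, 485, 462, 416, 334, 262, 179, 172, 188]
bar [0.4707 0.1509 0.1613] [0.4827 0.2448 0.171 ] [0.477  0.2013 0.1674] slope [0.00371306 0.47627408]
disc left/right 0.13991992007727144 0.25719461101572627
t 12.97 ee [ 0.4956 -0.0355  0.3125] yaw 1.3078 w 0.504 F [ 0.2  0.2 -0.9] GO [ 0.0837 -0.018   0.0125] -0.0012
```

View pics/w7.png

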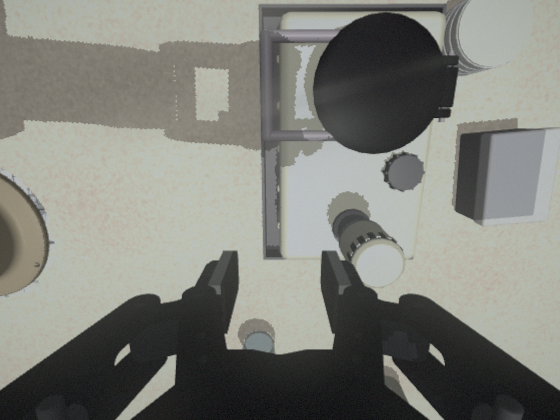

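The handle bar is at column 268, rows 30–135, with its middle at world (0.512, 0.068). The filter stands on its spigot at (375,260). I'll move over the bar and check the centring before going down.

Request:
jog_arm:
  moves:
    - [0.04,-0.004,0,0,-0.2]
    - [0.08,-0.008,0,0,-0.2]
    - [0.104,-0.011,0.02,0,-0.2]
    - [0.104,-0.011,0.06,0,-0.2]
    - [0.104,-0.011,0.1,0,-0.2]
    - [0.104,-0.011,0.1,0,-0.2]
    - [0.104,-0.011,0.1,0,-0.2]
    - [0.104,-0.011,0.1,0,-0.2]
    - [0.104,-0.011,0.1,0,-0.2]
  force: 40

```text
clock: 13.72
ee_pos: [0.5128, 0.0679, 0.2154]
tool_rot: [0.794, 0.608, 0.002, 0.002]
wrist_force: [1.0, -0.3, -0.7]
gripper_width: 0.399
```

```bash
python3 - <<'E'
from h import *
go([.5118,.0679,.145],1.309)
E
```

```text
t 13.72 ee [0.5128 0.0679 0.2154] yaw 1.3081 w 0.399 F [ 1.  -0.3 -0.7] GO [-0.0004 -0.0013  0.0704] -0.0009
```

Request:
jog_arm:
  moves:
    - [0,-0.001,0.02,0,-0.2]
    - [0,-0.001,0.04,0,-0.2]
    - [0,-0.001,0.055,0,-0.2]
    - [0,-0.001,0.068,0,-0.2]
    - [0,-0.001,0.068,0,-0.2]
    - [0,-0.001,0.068,0,-0.2]
    - [0,-0.001,0.068,0,-0.2]

```text
clock: 14.3
ee_pos: [0.5116, 0.0685, 0.1466]
tool_rot: [0.793, 0.609, 0.001, 0.001]
wrist_force: [0.1, -0.7, 1.0]
gripper_width: 0.397
```

Request:
jog_arm:
  moves:
    - [0,0,0,0,-1]
    - [0,0,0,0,-1]
    - [0,0,0,0,-1]
    - [0,0,0,0,-1]
    - [0,0,0,0,-1]
    - [0,0,0,0,-1]
  force: 40

```text
clock: 14.8
ee_pos: [0.5114, 0.0686, 0.1459]
tool_rot: [0.793, 0.609, 0.001, 0.001]
wrist_force: [0.5, -1.4, 6.9]
gripper_width: 0.122
```

```bash
python3 - <<'E'
from h import *
go([.5118,.0679,.145],1.309); print(r.state()['moment'])
for i in range(0,13): 
    t=np.radians(5*i); print(5*i,'y',round(.163*(1-np.cos(t)),4),'z',round(-.163*np.sin(t),4))
E
```

```text
t 14.8 ee [0.5114 0.0686 0.1459] yaw 1.3088 w 0.122 F [ 0.5 -1.4  6.9] GO [-0.0005  0.0006  0.0009] -0.0002
[-0.09222074 -0.17923491  0.02784959]
0 y 0.0 z -0.0
5 y 0.0006 z -0.0142
10 y 0.0025 z -0.0283
15 y 0.0056 z -0.0422
20 y 0.0098 z -0.0557
25 y 0.0153 z -0.0689
30 y 0.0218 z -0.0815
35 y 0.0295 z -0.0935
40 y 0.0381 z -0.1048
45 y 0.0477 z -0.1153
50 y 0.0582 z -0.1249
55 y 0.0695 z -0.1335
60 y 0.0815 z -0.1412
```

The bar is gripped (opening 0.122, about 10 mm). Lift along the arc, first half.

Request:
jog_arm:
  moves:
    - [0.0,0.0006,-0.0142,0,-1]
    - [0,0.0025,-0.0283,0,-1]
    - [0,0.0056,-0.0422,0,-1]
    - [0,0.0098,-0.0557,0,-1]
    - [0,0.0153,-0.0689,0,-1]
    - [0,0.0218,-0.0815,0,-1]
    - [0,0.0218,-0.0815,0,-1]
    - [0,0.0218,-0.0815,0,-1]

```text
clock: 15.47
ee_pos: [0.5307, 0.0634, 0.2261]
tool_rot: [0.793, 0.609, -0.001, -0.001]
wrist_force: [-5.1, 1.3, 1.1]
gripper_width: 0.121
```

Request:
jog_arm:
  moves:
    - [0,0.0077,-0.012,0,-1]
    - [0,0.0163,-0.0233,0,-1]
    - [0,0.0259,-0.0338,0,-1]
    - [0,0.0364,-0.0434,0,-1]
    - [0,0.0477,-0.052,0,-1]
    - [0,0.0597,-0.0597,0,-1]
    - [0,0.0597,-0.0597,0,-1]
    - [0,0.0597,-0.0597,0,-1]
    - [0,0.0597,-0.0597,0,-1]
    - [0,0.0597,-0.0597,0,-1]

```text
clock: 16.3
ee_pos: [0.5883, 0.0481, 0.2885]
tool_rot: [0.793, 0.609, 0.0, 0.0]
wrist_force: [-12.0, 2.4, 18.2]
gripper_width: 0.121
```

Request:
jog_arm:
  moves:
    - [0,0,0,0,-1]
    - [0,0,0,0,-1]
    - [0,0,0,0,-1]
    - [0,0,0,0,-1]
    - [0,0,0,0,-1]
    - [0,0,0,0,-1]

```text
clock: 16.8
ee_pos: [0.5883, 0.0481, 0.2884]
tool_rot: [0.793, 0.609, 0.0, 0.0]
wrist_force: [-12.4, 1.8, 17.9]
gripper_width: 0.125
```

```bash
python3 - <<'E'
from h import *
go([0.5114+.0815*.966,.0686-.0815*.259,.1459+.1412])
c=cap('side'); W=cloud(c); V=W.reshape(-1,3)
w=V[(np.hypot(V[:,0]-.57,V[:,1]+.1077)<.045)&(V[:,2]>.2)&(V[:,2]<.22)]
(x,y),q=cv2.minEnclosingCircle((w[:,:2]*1000).astype(np.float32)); print('filter top',len(w),np.median(w,0).round(4),x,y,q)
for t in spotter.trace('side','lid')[:1]:
    m=t['mask']; w=W[m]; w=w[~np.isnan(w[:,0])]
    yx=np.array([.9659,-.259]); u=w[:,:2]@yx
    print('lid',t['conf'],t['box'],'angles',np.percentile(np.degrees(np.arctan2(w[:,2]-.163,.6397-u)),[10,50,90]).round(1))
for n in ['reagent','beaker','flask','tube_rack','wash_bottle','tip_box','dishes']:
    for t in spotter.trace('side',n)[:1]: print(n,round(t['conf'],2),np.nanmedian(W[t['mask']],0).round(3))
a=c['frame'][120:390,180:380]; cv2.imwrite('pics/s8.png',cv2.cvtColor(cv2.resize(a,None,fx=2.2,fy=2.2),cv2.COLOR_RGB2BGR))
E
```

```text
t 16.8 ee [0.5883 0.0481 0.2884] yaw 1.3094 w 0.125 F [-12.4   1.8  17.9] GO [-0.0001  0.002   0.0013] 0
filter top 199 [ 0.5673 -0.1142  0.2088] 569.2054443359375 -111.08631896972656 25.64544677734375
lid 0.91 [270.4, 150.8, 301.5, 200.2] angles [58.5 62.8 70.1]
reagent 0.86 [0.395 0.319 0.079]
beaker 0.84 [ 0.382 -0.311  0.052]
flask 0.69 [ 0.549 -0.378  0.046]
tube_rack 0.95 [0.543 0.438 0.085]
wash_bottle 0.59 [ 0.564 -0.501  0.12 ]
tip_box 0.86 [ 0.788 -0.133  0.069]
dishes 0.82 [0.777 0.059 0.057]
```

View pics/s8.png

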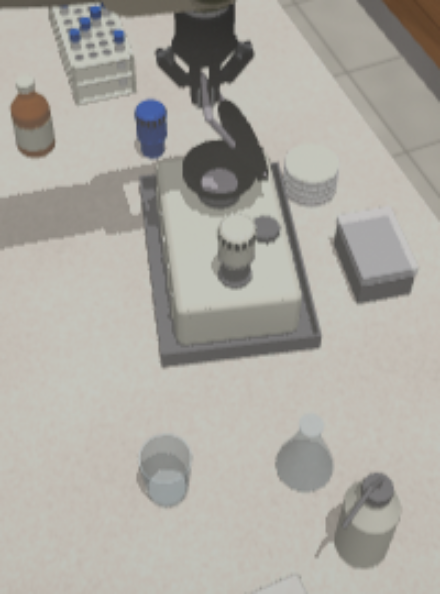

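Everything agrees: the lid is at about 60° and still, the filter is home and untouched, and the bystanders haven't moved. Handing in.

```bash
python3 - <<'E'
from cell import r
s=r.state(); print(s['joint_velocities'].round(4)); print(r.finish_job())
E
```

```text
[0.0004 0.0018 0.0008 0.0003 0.001  0.0002]
the job is handed in; nothing more can be done
None
```

I pushed the white filter fully home on the vent spigot and let go of it. Then I gripped the lid's handle bar, raised the lid to about 60° and handed the job in at about 17 s while still holding it. The job reported no verdict.

**Filter:** after release, the wrist camera showed its top at 0.209 m (0.210 expected), level and within about 1 mm of the axis. A later side view, partly hidden, put the centre 3–4 mm off in y. I put that down to the occlusion and the 2 mm calibration error. Nothing had touched the filter in between.

**Lid:** the handle's travel gives 59–61°. The side camera's depth gave a median of 63° with a wide spread, since points on the lid's thickness are included. The arm was still, holding with a steady wrist force of about 22 N, part of it sideways strain.

**Other things on the bench:** all were standing and within a few millimetres of their start positions. The exception is the tube rack, whose median shifted 46 mm in y. Most likely the arm hid part of it, as it stood in place in the picture and I did not touch it.

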